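# Stand the tall settling cone on the light box

## Robot

A 7-joint arm with a two-finger parallel gripper is mounted at the origin on the work surface. World frame = base frame: x ahead of the robot, y to its left, z up, the work surface at z = 0. Lengths are in m, angles in rad, forces in N, time in s.
With the tool pointing down it reaches from about 0.4 to 0.875 m from the base axis. Payload 19.3 kg.
Tool frame: the origin (TCP) lies midway between the tips of the shut fingers; the grasp point (between the pads) lies bot.grip_point_offset behind it (bot.grip_point_offset is the distance from the TCP to the grasp point, in m); z points along the fingers, y is the direction in which the jaws open and shut (so a half turn about z gives the same grasp; the last joint's range is limited). The gripper opens to 85 mm and grips with 20 to 120 N. Pads are 22 mm wide; open, the fingers measure 114 mm over their backs; the gripper's body (76 mm by 85 mm) begins 54 mm behind the grasp point. The pads swing forward as they close: fully open they stand 13 mm farther back than shut.
Start: joints at [1.264, 0.521, -0.036, 1.599, 0.021, 1.021, -0.113], TCP at [0.147, -0.608, 0.231] pointing down, gripper open.
Joint ranges: [-2.91, 2.91], [-0.3, 2.13], [-1.5, 1.42], [0.17, 2.43], [-1.26, 4.41], [0.16, 1.93], [-2.52, 2.52]. Speed limits (rad/s): [1.89, 1.89, 2.39, 2.39, 3.01, 3.01, 3.01].

## Interface

Orientations are given as [roll, pitch, yaw] about the fixed x, y, z axes, in that order (R = Rz(yaw) Ry(pitch) Rx(roll)).
In Python, from workcell import bot gives the robot as it stands.
- The arm moves only by the tool servo_tool, never from a script. Its argument "rows" is a list that holds one entry, the list of rows, each a list of 6 numbers: the shift along the tool's x, y, z in cm, then the turn, a rotation vector about the tool's x, y, z in degrees. A call has 1 to 5 rows; each row shifts and turns the commanded pose from where the row before left it, along the tool's axes as they then stand; what a row does not reach is not made up. A row lasts 1/8 s, in which the tool goes at most 62.5 mm and 10.7 degrees, less where a joint would pass 70% of its speed; a pose out of reach is approached as far as the arm can. A call is refused whole if a number of a shift passes 6.25 or a number of a turn 10.7, either way. A call with a gripper value outside its range is refused whole. "grip" is the opening, from -1 (shut) to 1 (fully open), so that 0 is half open, set as the call begins (left out, the last holds). The fingers move at their own pace and stop on an object; "squeeze" is the grip in N (left out, the last holds). Time passes only in rows, so rows that do not move let the fingers close. It gives the time, the measured TCP pose, the force and the opening at its end, in the units of the state.
- bot.observe(): the state, without advancing time (a new reading comes with each control period).
- bot.grab_frame(name): name is "scene" or "side" or "wrist"; returns a dict with "image" (384x512x3 uint8, red, green, blue), "K" (3x3 intrinsics, pixels), "R" (3x3) and "t" (3): a world point X has camera coordinates R X + t; the wrist camera has in their place "mount" (4x4, takes a point from camera to tool coordinates, whose origin is the TCP and whose axes are the flange's). Camera axes: x right, y down, z forward; pixel columns grow to the right and rows downward; lengths in m; the calibration is good to about 2 mm. A picture is of the moment at which its call begins: read the wrist's pose just before it. There is no depth.
- bot.job_done(): hands the job in, once; it reports no verdict.
The state is a dict: "clock": time; "qpos": joint angles; "qd": joint speeds; "joint_efforts": joint torques, N m; "position": TCP position; "tool_rot": TCP orientation; "force": force on the tool from outside, world axes, zero at the start; "moment": the same for the moment, N m; "grip_width": finger opening in m.
Only numpy, scipy, OpenCV 4.12 (cv2) and the standard library are available. Lean on these libraries where they do the work, as an engineer would, in place of code of your own. Each camera call takes 0.05 s, during which the arm holds its last target.

## Task

Pick up the tall settling cone by its lid and stand it upright in the middle of the light box's round window. It is top-heavy on a small foot, so set it down until its foot rests on the window before you gently let go, then back away and watch that it stands still on its own for two seconds. Leave the short cone and the specimen cup where they are.

Things in the scene. Friction and masses are not known exactly. Their poses are not given: they have to be found in the camera images.
- tall_cone: the tall settling cone: closed empty white plastic cone, point down, on a 14 mm stem and flat round foot 42 mm across; upright, 155 mm high. Its ribbed red lid, 52 mm across, is the top 24 mm (cone 47 mm across below it): grip that from above, any yaw. 0.11 to 0.22 kg, balance point about 100 mm up: topples if it leans about 10 degrees. Origin: centre of the foot's underside; z up.
- light_box: the light box, fixed on the table: a grey box 160 x 160 mm and 40 mm high, with a round white window in the middle of its top, a rigid flat disc 90 mm across and 4 mm proud of the box, so that the window's top is 44 mm above the table. The foot must stand on this window. Origin: centre of the box's underside at table height, straight below the window's centre; z up, x and y along the sides.
- short_cone: a bystander: the short settling cone, the same foot, lid and materials as the tall one but only 100 mm high, standing on the table. Origin: centre of the foot's underside; z up.
- cup: a bystander: a plain white specimen cup with a smooth red lid, 66 mm high, 58 mm across the lid, 44 mm across the bottom, standing on the table. Origin: centre of its underside; z up.

How it is judged:
By the outcome, as a careful person would: the job done as asked, in the order asked, and still so for the second after the job is handed in, with the robot touching nothing.
It also fails if it takes over 45 s, if anything falls off the work surface, if the arm or the gripper's body presses on something with over 40 N, if the wrist force passes 120 N, or if a joint passes its speed limit or range.

## Working session

There is one attempt and no reset: what is moved stays moved. The work goes in short steps, Python scripts to look and compute and a tool call to move; the robot and the scene stay as the last step left them, time stands still between calls to the robot, and variables do not carry over. Pictures are saved under pics/ and viewed, and the job is handed in when it is done.

Besides the shell and the picture viewer there is one more tool, called by a JSON object that holds its "op" and its "data", one argument or row to a line. servo_tool: Moves the arm, as the interface text tells. Its arguments: {"type":"object","properties":{"rows":{"type":"array"},"grip":{"type":"number"},"squeeze":{"type":"number"}},"required":["rows"]}

```bash
mkdir -p pics
python3 - <<'E'
from workcell import bot
import cv2,json,numpy as np
s=bot.observe();print({k:np.round(v,4).tolist() for k,v in s.items()}, bot.grip_point_offset)
for n in ["scene","side","wrist"]:
    f=bot.grab_frame(n);cv2.imwrite(f"pics/{n}0.png",f["image"][:,:,::-1])
    np.savez(f"pics/{n}0.npz",**f)
    print(n,{k:np.round(v,4).tolist() for k,v in f.items() if k!="image"})
E
```

```text
{'clock': 0.0, 'qpos': [1.2638, 0.522, -0.0363, 1.6, 0.0212, 1.0211, -0.1128], 'qd': [-0.0001, 0.0009, 0.0012, -0.0, 0.0013, -0.0006, -0.0], 'joint_efforts': [-0.0012, -92.7092, 1.9797, -36.9934, 0.0179, 0.0081, -0.0001], 'position': [0.1465, -0.6072, 0.2307], 'tool_rot': [-3.1404, 0.0001, 0.2368], 'force': [0.3001, -0.5431, 0.5474], 'moment': [-0.0019, 0.0132, -0.0176], 'grip_width': 0.0856} 0.0187
scene {'K': [[440.8002, 0.0, 254.0197], [0.0, 440.8002, 186.4039], [0.0, 0.0, 1.0]], 'R': [[0.2577, 0.9661, 0.0173], [0.6621, -0.1635, -0.7313], [-0.7037, 0.1999, -0.6818]], 't': [-0.1054, -0.3398, 1.3]}
side {'K': [[384.0387, 0.0, 259.4844], [0.0, 384.0387, 187.9705], [0.0, 0.0, 1.0]], 'R': [[-0.9425, -0.3338, -0.0156], [-0.2369, 0.7005, -0.6731], [0.2356, -0.6307, -0.7393]], 't': [0.5117, 0.1802, 0.8298]}
wrist {'K': [[289.8869, 0.0, 256.7026], [0.0, 289.8869, 194.3275], [0.0, 0.0, 1.0]], 'mount': [[0.0003, -0.9501, -0.3118, 0.08], [1.0, 0.0005, -0.0005, -0.001], [0.0006, -0.3118, 0.9501, -0.1431], [0.0, 0.0, 0.0, 1.0]]}
```

View pics/scene0.png

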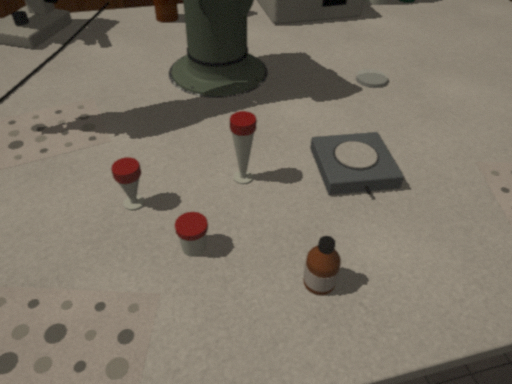

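View pics/side0.png

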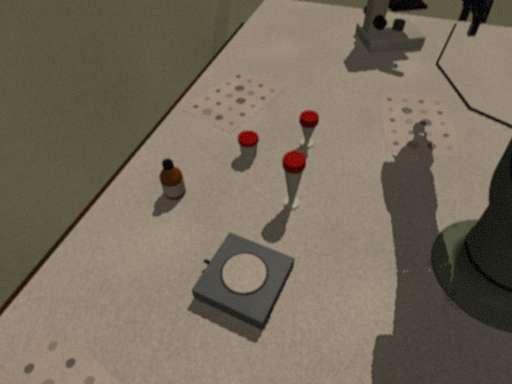

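View pics/wrist0.png

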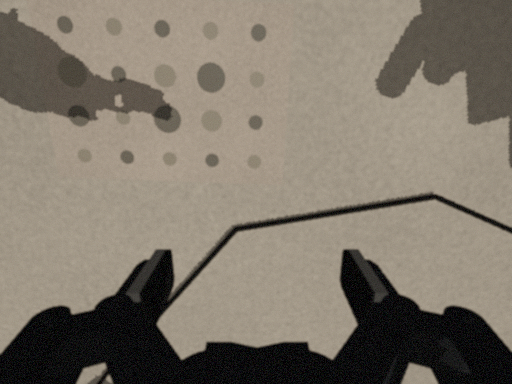

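```bash
cat > h.py <<'E'
import numpy as np,cv2
from scipy.optimize import least_squares
def proj(f,X):
    c=X@f["R"].T+f["t"]; p=c@f["K"].T; return p[:,:2]/p[:,2:]
def cyl(r,z0,z1):
    a=np.linspace(0,2*np.pi,48,endpoint=False)
    return np.vstack([np.c_[r*np.cos(a),r*np.sin(a),np.full(48,z)] for z in (z0,z1)])
def hullc(f,X):
    h=cv2.convexHull(proj(f,X).astype(np.float32)); m=cv2.moments(h); return np.array([m['m10']/m['m00'],m['m01']/m['m00']]),m['m00']
def comps(mask,seed):
    n,l,st,c=cv2.connectedComponentsWithStats(mask.astype(np.uint8))
    k=l[seed[1],seed[0]]; 
    return (c[k],st[k,4]) if k else None
def red(im):
    im=im.astype(int); return (im[...,0]>80)&(im[...,0]>2.2*im[...,1])
def fit(fs,cs,X,x0=(.5,0)):
    g=lambda p:np.concatenate([hullc(f,X+[p[0],p[1],0])[0]-c for f,c in zip(fs,cs)])
    s=least_squares(g,x0); return s.x,s.fun
E
python3 - <<'E'
from h import *
F={n:dict(np.load(f"pics/{n}0.npz")) for n in("scene","side")}
fs=[F["scene"],F["side"]]
def do(name,X,masks,seeds,x0=(.5,0)):
    r=[comps(m,s) for m,s in zip(masks,seeds)]
    p,e=fit(fs,[a[0] for a in r],X,x0)
    print(name,p.round(4),e.round(2),[(a[0].round(1),a[1]) for a in r],[hullc(f,X+[*p,0])[1] for f in fs])
    for f,a in zip(fs,r): 
        p1,e1=fit([f],[a[0]],X,x0);print('   single',p1.round(4))
R=[red(f["image"]) for f in fs]
do("tall",cyl(.026,.131,.155),R,[(243,125),(294,165)])
do("short",cyl(.026,.076,.100),R,[(127,172),(309,120)])
do("cup",cyl(.029,.05,.066),R,[(192,228),(248,140)])
W=[f["image"].min(2)>t for f,t in zip(fs,(125,110))]
for f,s in zip(fs,((356,155),(244,272))): print(f["image"][s[1],s[0]],f["image"][s[1],s[0]-35])
for t in (90,100,110,120):
  W=[f["image"].min(2)>t for f in fs]
  try: do("win%d"%t,cyl(.045,.044,.0439),W,[(356,155),(244,272)])
  except Exception as e: print(t,e)
for n,f,(u,v) in(("a",fs[0],(300,140)),("b",fs[1],(260,230))):
    c=f["image"][v-60:v+90,u-80:u+110,::-1];cv2.imwrite(f"pics/c_{n}.png",cv2.resize(c,None,fx=4,fy=4))
E
```

```text
tall [ 0.4722 -0.0469] [-1.09  3.19  0.87  2.37] [(array([241.5, 119.8]), np.int32(325)), (array([294.2, 158.7]), np.int32(282))] [591.9381480586599, 469.1425418306608]
   single [ 0.4621 -0.0422]
   single [ 0.4762 -0.0537]
short [ 0.4898 -0.2794] [-0.76  1.95  2.04  2.46] [(array([124.7, 166.7]), np.int32(364)), (array([309.1, 116.2]), np.int32(156))] [662.7140115039074, 308.1138246903429]
   single [ 0.4843 -0.2777]
   single [ 0.4979 -0.2884]
cup [ 0.6367 -0.1783] [-0.39  1.19  0.79  1.48] [(array([190.5, 224.4]), np.int32(599)), (array([247.8, 137.3]), np.int32(205))] [840.4456883505918, 325.88862935244106]
   single [ 0.6341 -0.1772]
   single [ 0.6409 -0.1834]
[138 132 114] [76 75 71]
[157 142 123] [80 81 73]
win90 [0.5043 0.2017] [0.12 0.22 0.22 0.03] [(array([355.6, 153.9]), np.int32(857)), (array([243.8, 272.6]), np.int32(1343))] [844.7697342431638, 1335.6730538132833]
   single [0.5035 0.2018]
   single [0.5047 0.2018]
win100 [0.5045 0.2016] [0.05 0.22 0.12 0.07] [(array([355.7, 153.9]), np.int32(810)), (array([243.9, 272.5]), np.int32(1308))] [845.1289322478697, 1335.1964725783328]
   single [0.5037 0.2018]
   single [0.5047 0.2015]
win110 [0.5044 0.2017] [0.06 0.14 0.11 0.02] [(array([355.7, 154. ]), np.int32(774)), (array([243.9, 272.7]), np.int32(1257))] [844.865128683392, 1335.734691354446]
   single [0.5039 0.2018]
   single [0.5046 0.2018]
120 'NoneType' object is not subscriptable
```

Run:
```python
from h import *
fs=[dict(np.load(f"pics/{n}0.npz")) for n in("scene","side")]
for t,k in((30,2.),(35,1.8),(25,1.7)):
  M=[(lambda i:(i[...,0]>t)&(i[...,0]>k*i[...,1]))(cv2.GaussianBlur(f["image"],(3,3),0.6).astype(int)) for f in fs]
  for name,X,seeds in (("tall",cyl(.026,.131,.155),[(243,125),(294,165)]),("short",cyl(.026,.076,.100),[(127,172),(309,120)]),("cup",cyl(.029,.05,.066),[(192,228),(248,140)])):
    r=[comps(m,s) for m,s in zip(M,seeds)]
    p,e=fit(fs,[a[0] for a in r],X)
    print(name,p.round(4),e.round(2),[a[1] for a in r],[round(hullc(f,X+[*p,0])[1]) for f in fs],[fit([f],[a[0]],X)[0].round(4) for f,a in zip(fs,r)])
```

```text
tall [ 0.4734 -0.0436] [-0.13  0.44  0.18  0.42] [np.int32(469), np.int32(404)] [592, 471] [array([ 0.472, -0.043]), array([ 0.4741, -0.0448])]
short [ 0.4942 -0.2773] [0.04 0.65 0.55 0.08] [np.int32(494), np.int32(244)] [667, 308] [array([ 0.4923, -0.2773]), array([ 0.4957, -0.2772])]
cup [ 0.6376 -0.1774] [-0.05  0.47  0.45  0.52] [np.int32(662), np.int32(251)] [842, 326] [array([ 0.6365, -0.1771]), array([ 0.6395, -0.1791])]
tall [ 0.4736 -0.0435] [-0.15  0.41  0.09  0.5 ] [np.int32(493), np.int32(418)] [592, 471] [array([ 0.4723, -0.0428]), array([ 0.4742, -0.045 ])]
short [ 0.4946 -0.2765] [0.12 0.19 0.39 0.19] [np.int32(546), np.int32(252)] [667, 308] [array([ 0.494 , -0.2767]), array([ 0.4958, -0.277 ])]
cup [ 0.6379 -0.1774] [-0.05  0.45  0.39  0.58] [np.int32(696), np.int32(261)] [842, 326] [array([ 0.6369, -0.1772]), array([ 0.6398, -0.1794])]
tall [ 0.4737 -0.0437] [-0.23  0.42  0.07  0.4 ] [np.int32(501), np.int32(426)] [593, 471] [array([ 0.4725, -0.0429]), array([ 0.4742, -0.0449])]
short [ 0.4953 -0.2765] [0.06 0.33 0.27 0.15] [np.int32(561), np.int32(261)] [668, 308] [array([ 0.4943, -0.2765]), array([ 0.4962, -0.2769])]
cup [ 0.6376 -0.1772] [0.07 0.29 0.48 0.59] [np.int32(711), np.int32(264)] [841, 326] [array([ 0.6369, -0.1772]), array([ 0.6397, -0.1791])]
```

View pics/c_a.png

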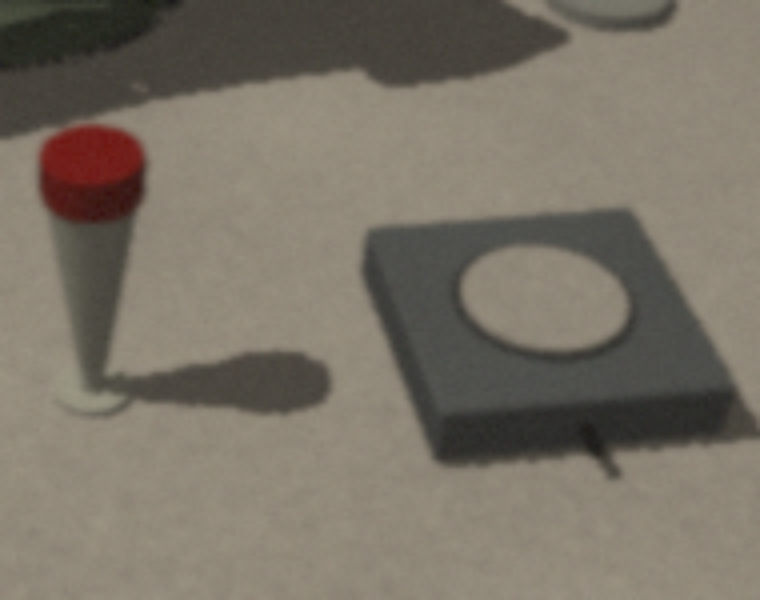

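{"op": "servo_tool", "data": {
  "rows": [
    [[0,0,0,0,0,-9.55],[0,0,0,0,0,-9.55],[0,0,0,0,0,-9.55],[0,0,0,0,0,-9.55]]
  ],
  "grip": 1,
  "squeeze": 25
}}

```text
clock: 0.65
position: [0.1465, -0.6074, 0.2311]
tool_rot: [-3.141, -0.0, 0.909]
force: [-0.8, 0.3, -0.2]
grip_width: 0.0854
```

{"op": "servo_tool", "data": {
  "rows": [
    [[0,0,0,0,0,-9.55],[0,0,0,0,0,-9.55],[0,0,0,0,0,-9.55],[0,0,0,0,0,-9.55]]
  ]
}}

```text
clock: 1.15
position: [0.1465, -0.6074, 0.2311]
tool_rot: [-3.141, -0.0, 1.576]
force: [0.2, -0.4, 0.4]
grip_width: 0.0854
```

{"op": "servo_tool", "data": {
  "rows": [
    [[5.12,2.97,0,0,0,0],[5.12,2.97,0,0,0,0],[5.12,2.97,0,0,0,0],[5.12,2.97,0,0,0,0],[5.12,2.97,0,0,0,0]]
  ]
}}

```text
clock: 1.78
position: [0.2959, -0.3499, 0.2313]
tool_rot: [3.142, 0.0, 1.57]
force: [1.1, 0.1, 0.2]
grip_width: 0.0855
```

{"op": "servo_tool", "data": {
  "rows": [
    [[5.12,2.97,0,0,0,0],[5.12,2.97,0,0,0,0],[5.12,2.97,0,0,0,0],[5.12,2.97,0,0,0,0],[5.12,2.97,0,0,0,0]]
  ]
}}

```text
clock: 2.4
position: [0.4446, -0.0941, 0.2314]
tool_rot: [3.141, 0.0, 1.57]
force: [0.7, -1.4, 0.6]
grip_width: 0.086
```

{"op": "servo_tool", "data": {
  "rows": [
    [[5.12,2.97,0,0,0,0],[0,0,0,0,0,0],[0,0,0,0,0,0],[0,0,0,0,0,0]]
  ]
}}

```text
clock: 2.9
position: [0.4731, -0.0458, 0.2312]
tool_rot: [-3.141, 0.0, 1.568]
force: [0.5, -0.3, 0.4]
grip_width: 0.0854
```

Run:
```python
from workcell import bot
import cv2,numpy as np
s=bot.observe();print({k:np.round(v,4).tolist() for k,v in s.items() if k in("clock","position","tool_rot","qpos")})
f=bot.grab_frame("wrist");cv2.imwrite("pics/w1.png",f["image"][:,:,::-1]);np.savez("pics/w1.npz",pos=s["position"],rot=s["tool_rot"],**f)
```

```text
{'clock': 2.9, 'qpos': [0.4866, 0.3389, -0.6396, 1.9569, 0.2516, 0.925, -0.2813], 'position': [0.4731, -0.0458, 0.2312], 'tool_rot': [-3.1412, 0.0005, 1.5683]}
```

View pics/w1.png

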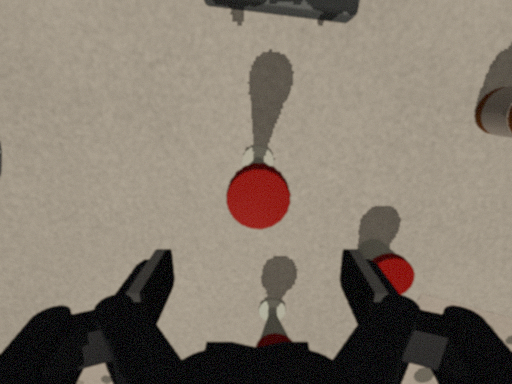

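Run:
```python
from h import *
from scipy.spatial.transform import Rotation as Ro
d=dict(np.load("pics/w1.npz")); M=d["mount"]
T=np.eye(4);T[:3,:3]=Ro.from_euler("xyz",d["rot"]).as_matrix();T[:3,3]=d["pos"]
C=np.linalg.inv(T@M); f=dict(K=d["K"],R=C[:3,:3],t=C[:3,3])
i=d["image"].astype(int)
for t,k in((35,1.8),(30,2.),(60,2)):
  r=comps((i[...,0]>t)&(i[...,0]>k*i[...,1]),(258,195))
  X=cyl(.026,.131,.155);p,e=fit([f],[r[0]],X);print(p.round(4),e.round(2),r[0].round(1),r[1],hullc(f,X+[*p,0])[1])
```

```text
[ 0.4738 -0.0415] [-0.  0.] [257.9 196.3] 3167 3440.4622024300043
[ 0.4737 -0.0415] [ 0. -0.] [257.9 196.2] 3138 3440.8278854053933
[ 0.4738 -0.0422] [ 0. -0.] [257.9 197. ] 3055 3436.3246830865974
```

{"op": "servo_tool", "data": {
  "rows": [
    [[0.33,0.06,2,0,0,0],[0,0,2.5,0,0,0],[0,0,2.5,0,0,0],[0,0,2,0,0,0],[0,0,1,0,0,0]]
  ]
}}

```text
clock: 3.58
position: [0.4737, -0.042, 0.1306]
tool_rot: [-3.141, 0.0, 1.569]
force: [0.1, 0.2, 0.9]
grip_width: 0.0852
```

{"op": "servo_tool", "data": {
  "rows": [
    [[0,0,1,0,0,0],[0,0,0,0,0,0],[0,0,0,0,0,0]]
  ]
}}

```text
clock: 3.95
position: [0.4745, -0.0413, 0.1217]
tool_rot: [3.141, 0.0, 1.57]
force: [0.0, -0.2, 0.1]
grip_width: 0.0853
```

Run:
```python
from workcell import bot
import cv2,numpy as np
s=bot.observe();print({k:np.round(v,4).tolist() for k,v in s.items() if k in("clock","position","tool_rot","force")})
a=bot.grab_frame("wrist")["image"];b=bot.grab_frame("side")["image"][120:240,220:380];b=cv2.resize(b,(512,384))
cv2.imwrite("pics/d1.png",cv2.resize(np.hstack([a,b]),(800,300))[:,:,::-1])
```

```text
{'clock': 3.95, 'position': [0.4745, -0.0413, 0.1217], 'tool_rot': [3.141, 0.0001, 1.5701], 'force': [0.0081, -0.1692, 0.0604]}
```

View pics/d1.png

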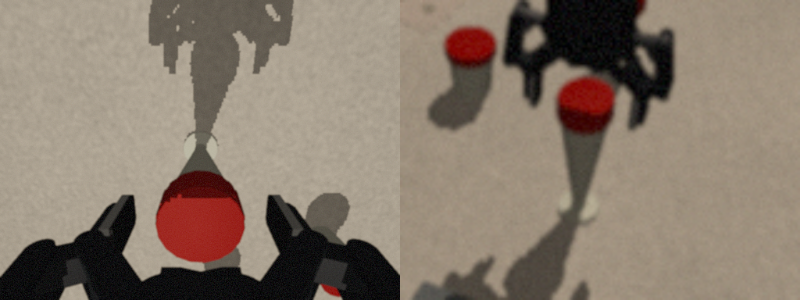

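{"op": "servo_tool", "data": {
  "rows": [
    [[0,0,0,0,0,0],[0,0,0,0,0,0],[0,0,0,0,0,0],[0,0,0,0,0,0]]
  ],
  "grip": 0.36
}}

```text
clock: 4.55
position: [0.4742, -0.0412, 0.1213]
tool_rot: [-3.142, -0.0, 1.57]
force: [-0.1, -0.2, -0.7]
grip_width: 0.0578
```

Run:
```python
from workcell import bot
import cv2,numpy as np
s=bot.observe();print({k:np.round(v,4).tolist() for k,v in s.items() if k in("clock","position","tool_rot","force","grip_width")})
a=bot.grab_frame("wrist")["image"];b=bot.grab_frame("side")["image"][120:240,220:380];b=cv2.resize(b,(512,384))
cv2.imwrite("pics/d2.png",cv2.resize(np.hstack([a,b]),(800,300))[:,:,::-1])
```

```text
{'clock': 4.55, 'position': [0.4742, -0.0412, 0.1213], 'tool_rot': [-3.1416, -0.0, 1.5703], 'force': [-0.0776, -0.1742, -0.67], 'grip_width': 0.0578}
```

View pics/d2.png

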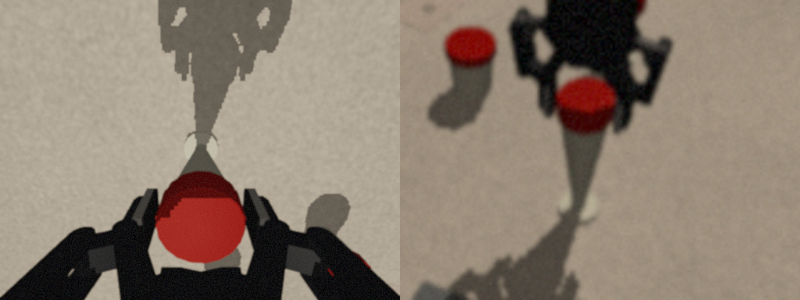

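{"op": "servo_tool", "data": {
  "rows": [
    [[0,0,0,0,0,0],[0,0,0,0,0,0],[0,0,0,0,0,0],[0,0,0,0,0,0]]
  ],
  "grip": -0.1,
  "squeeze": 30
}}

```text
clock: 5.15
position: [0.4743, -0.0413, 0.1215]
tool_rot: [3.141, 0.0, 1.57]
force: [-1.4, 0.0, 5.9]
grip_width: 0.0512
```

{"op": "servo_tool", "data": {
  "rows": [
    [[0,0,-0.3,0,0,0],[0,0,-0.7,0,0,0],[0,0,0,0,0,0]]
  ]
}}

```text
clock: 5.52
position: [0.4745, -0.0413, 0.1319]
tool_rot: [3.141, 0.0, 1.57]
force: [0.6, 0.1, -2.2]
grip_width: 0.0509
```

Run:
```python
from workcell import bot
import cv2,numpy as np
s=bot.observe();print({k:np.round(v,4).tolist() for k,v in s.items() if k in("clock","position","tool_rot","force","moment","grip_width")})
a=bot.grab_frame("wrist")["image"];b=bot.grab_frame("side")["image"][120:240,220:380];b=cv2.resize(b,(512,384))
cv2.imwrite("pics/d3.png",cv2.resize(np.hstack([a,b]),(800,300))[:,:,::-1])
```

```text
{'clock': 5.525, 'position': [0.4745, -0.0413, 0.1319], 'tool_rot': [3.1407, 0.0001, 1.57], 'force': [0.6361, 0.0741, -2.2004], 'moment': [0.0133, 0.0154, 0.0439], 'grip_width': 0.0509}
```

View pics/d3.png

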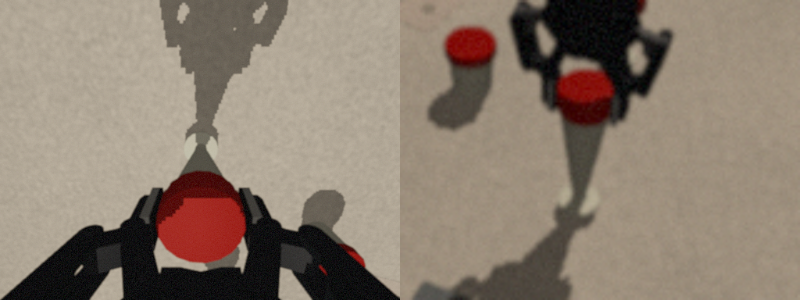

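{"op": "servo_tool", "data": {
  "rows": [
    [[0,0,-1,0,0,0],[0,0,-2,0,0,0],[0,0,-2,0,0,0],[0,0,-1.5,0,0,0],[0,0,-0.5,0,0,0]]
  ]
}}

```text
clock: 6.25
position: [0.4745, -0.0413, 0.2022]
tool_rot: [3.14, 0.0, 1.57]
force: [0.2, -0.1, -0.9]
grip_width: 0.0515
```

{"op": "servo_tool", "data": {
  "rows": [
    [[0.7,0.1,0,0,0,0],[1.5,0.2,0,0,0,0],[2.5,0.3,0,0,0,0],[3,0.4,0,0,0,0],[3,0.4,0,0,0,0]]
  ]
}}

```text
clock: 6.88
position: [0.4881, 0.0678, 0.2008]
tool_rot: [-3.141, -0.0, 1.571]
force: [0.1, -0.0, -0.6]
grip_width: 0.051
```

{"op": "servo_tool", "data": {
  "rows": [
    [[3,0.4,0,0,0,0],[3,0.4,0,0,0,0],[2.5,0.3,0,0,0,0],[2,0.2,0,0,0,0],[1.5,0.15,0,0,0,0]]
  ]
}}

```text
clock: 7.5
position: [0.5023, 0.1877, 0.2008]
tool_rot: [-3.141, -0.0, 1.572]
force: [-0.8, -0.0, -1.2]
grip_width: 0.0516
```

{"op": "servo_tool", "data": {
  "rows": [
    [[1,0.1,0,0,0,0],[0.7,0.05,0,0,0,0],[0,0,0,0,0,0],[0,0,0,0,0,0],[0,0,0,0,0,0]]
  ]
}}

```text
clock: 8.12
position: [0.5045, 0.2022, 0.2014]
tool_rot: [3.141, 0.0, 1.569]
force: [-0.6, 0.2, -1.0]
grip_width: 0.0513
```

Run:
```python
from workcell import bot
import cv2,numpy as np
s=bot.observe();print({k:np.round(v,4).tolist() for k,v in s.items() if k in("clock","position","tool_rot","force","moment","grip_width","qpos")})
o=[]
for n,(u,v) in (("scene",(356,150)),("side",(244,250))):
    f=bot.grab_frame(n);np.savez(f"pics/{n}2.npz",**f);o.append(cv2.resize(f["image"][v-90:v+60,u-75:u+75],(400,400)))
cv2.imwrite("pics/e1.png",np.hstack(o)[:,:,::-1])
```

```text
{'clock': 8.125, 'qpos': [-0.017, 0.4938, -0.6457, 1.8235, 0.3602, 0.9439, -0.8216], 'position': [0.5045, 0.2022, 0.2014], 'tool_rot': [3.1414, 0.0002, 1.5695], 'force': [-0.5614, 0.2046, -1.0294], 'moment': [-0.0313, -0.0244, -0.0299], 'grip_width': 0.0513}
```

View pics/e1.png

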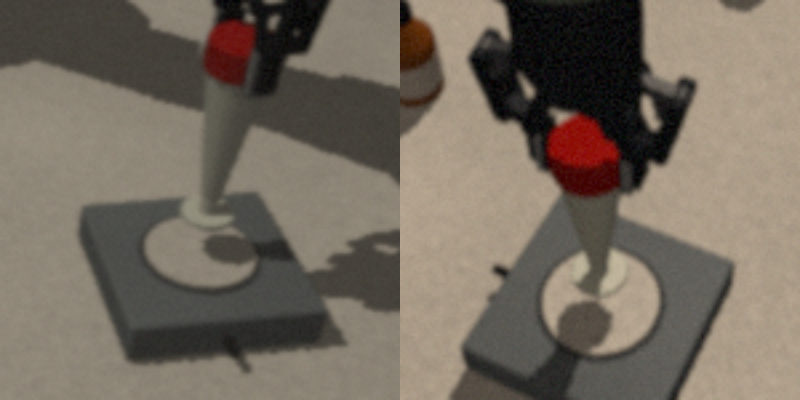

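Run:
```python
from h import *
o=[]
for n,(u,v) in (("scene",(356,150)),("side",(244,250))):
    f=dict(np.load(f"pics/{n}2.npz"));im=cv2.resize(f["image"][v-90:v+60,u-75:u+75],(800,800),interpolation=cv2.INTER_CUBIC)[:,:,::-1].copy()
    k=800/150
    for r,z,c in((.021,.080,(0,255,0)),(.026,.235,(255,255,0)),(.026,.211,(255,255,0)),(.045,.044,(255,0,255))):
        X=cyl(r,z,z)[:48]+[.5045,.2012,0]
        P=((proj(f,X)-[u-75,v-90]+.5)*k).round().astype(np.int32);cv2.polylines(im,[P],True,c,1)
    o.append(im[:600] if n=="scene" else im[100:700])
for i,a in enumerate(o): cv2.imwrite(f"pics/ov{i}.png",a)
```

```text
(no output)
```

View pics/ov0.png

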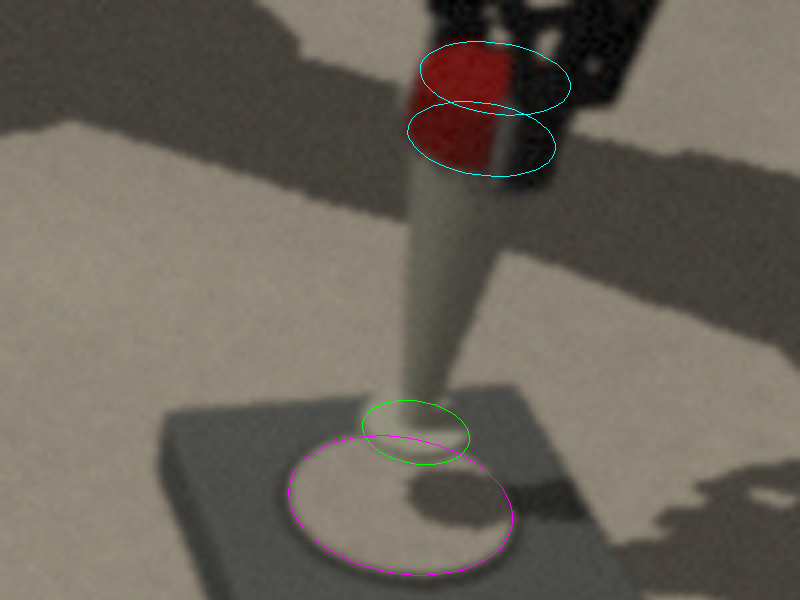

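View pics/ov1.png

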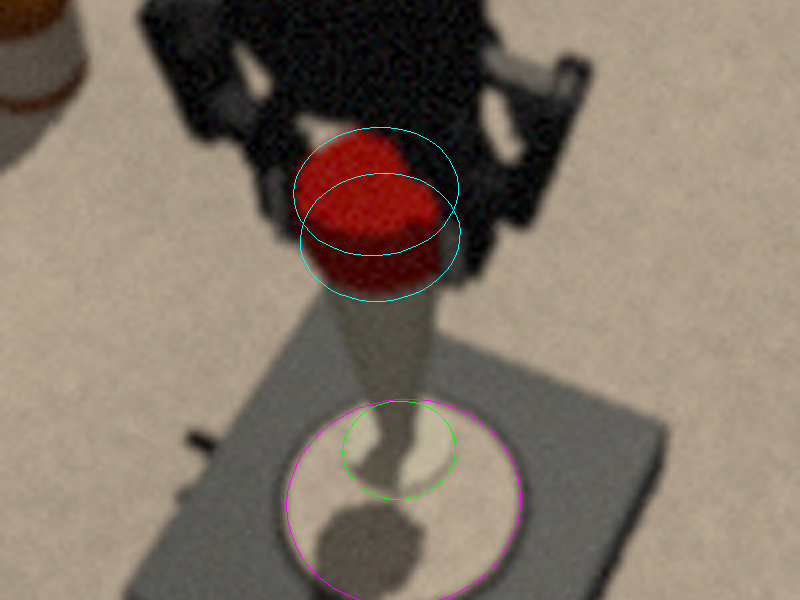

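{"op": "servo_tool", "data": {
  "rows": [
    [[0,0,0.7,0,0,0],[0,0,1,0,0,0],[0,0,0.8,0,0,0],[0,0,0.4,0,0,0],[0,0,0.2,0,0,0]]
  ]
}}

```text
clock: 8.85
position: [0.5043, 0.2028, 0.17]
tool_rot: [-3.141, -0.0, 1.57]
force: [0.1, 0.1, -1.0]
grip_width: 0.0514
```

{"op": "servo_tool", "data": {
  "rows": [
    [[0,0,0.1,0,0,0],[0,0,0,0,0,0]]
  ]
}}

```text
clock: 9.1
position: [0.5044, 0.2028, 0.1694]
tool_rot: [3.141, -0.0, 1.57]
force: [0.7, -0.4, -0.5]
grip_width: 0.0512
```

{"op": "servo_tool", "data": {
  "rows": [
    [[0,0,0.1,0,0,0],[0,0,0,0,0,0]]
  ]
}}

```text
clock: 9.35
position: [0.5044, 0.2027, 0.1683]
tool_rot: [3.142, 0.0, 1.57]
force: [0.0, -0.4, -1.5]
grip_width: 0.0513
```

{"op": "servo_tool", "data": {
  "rows": [
    [[0,0,0.1,0,0,0],[0,0,0,0,0,0]]
  ]
}}

```text
clock: 9.6
position: [0.5044, 0.2027, 0.1672]
tool_rot: [-3.141, 0.0, 1.57]
force: [-0.6, 0.0, -1.4]
grip_width: 0.0512
```

{"op": "servo_tool", "data": {
  "rows": [
    [[0,0,0.1,0,0,0],[0,0,0,0,0,0]]
  ]
}}

```text
clock: 9.85
position: [0.5043, 0.2027, 0.1662]
tool_rot: [-3.141, 0.0, 1.57]
force: [-0.7, 0.4, -2.0]
grip_width: 0.0509
```

{"op": "servo_tool", "data": {
  "rows": [
    [[0,0,0.05,0,0,0],[0,0,0,0,0,0]]
  ]
}}

```text
clock: 10.1
position: [0.5044, 0.2027, 0.1658]
tool_rot: [-3.142, -0.0, 1.57]
force: [-0.2, -0.1, -2.1]
grip_width: 0.0513
```

Still hanging (about −1.5 N); keep going until the force turns upward.

{"op": "servo_tool", "data": {
  "rows": [
    [[0,0,0.05,0,0,0],[0,0,0,0,0,0]]
  ]
}}

```text
clock: 10.35
position: [0.5045, 0.2028, 0.1655]
tool_rot: [3.141, -0.0, 1.57]
force: [-0.4, -0.3, 4.4]
grip_width: 0.0511
```

{"op": "servo_tool", "data": {
  "rows": [
    [[0,0,0.05,0,0,0],[0,0,0,0,0,0]]
  ]
}}

```text
clock: 10.6
position: [0.5046, 0.203, 0.1655]
tool_rot: [3.141, -0.0, 1.57]
force: [-2.2, -1.4, 13.6]
grip_width: 0.0511
```

{"op": "servo_tool", "data": {
  "rows": [
    [[0,0,-0.05,0,0,0],[0,0,0,0,0,0]]
  ]
}}

```text
clock: 10.85
position: [0.5045, 0.2028, 0.1655]
tool_rot: [3.141, -0.0, 1.57]
force: [-1.4, -1.1, 6.8]
grip_width: 0.0513
```

```bash
cat > ov.py <<'E'
from h import *
from workcell import bot
import sys
s=bot.observe();print({k:np.round(v,4).tolist() for k,v in s.items() if k in("clock","position","force","moment","grip_width")})
o=[]
for n,(u,v) in (("scene",(356,140)),("side",(244,250))):
    f=bot.grab_frame(n);im=cv2.resize(f["image"][v-80:v+70,u-50:u+50],(400,600),interpolation=cv2.INTER_CUBIC)[:,:,::-1].copy()
    np.savez(f"pics/{n}_{sys.argv[1]}.npz",**f)
    for r,z,c in((.021,.044,(0,255,0)),(.026,.199,(255,255,0)),(.026,.175,(255,255,0)),(.045,.044,(255,0,255))):
        X=cyl(r,z,z)[:48]+[.5044,.2017,0]
        P=((proj(f,X)-[u-50,v-80]+.5)*4).round().astype(np.int32);cv2.polylines(im,[P],True,c,1)
    o.append(im)
cv2.imwrite(f"pics/{sys.argv[1]}.png",np.hstack(o))
E
python3 ov.py g1
```

```text
{'clock': 10.85, 'position': [0.5045, 0.2028, 0.1655], 'force': [-1.4312, -1.068, 6.803], 'moment': [-0.1433, 0.4623, -0.0001], 'grip_width': 0.0513}
```

View pics/g1.png

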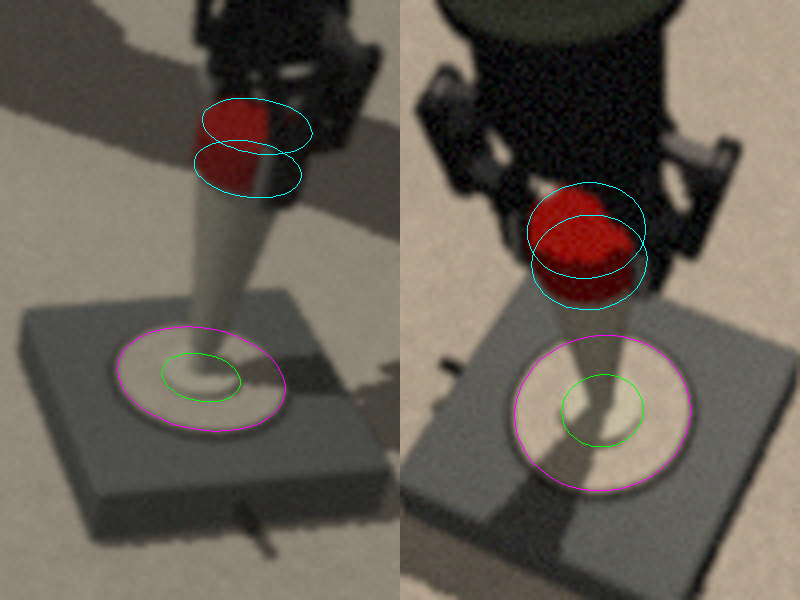

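{"op": "servo_tool", "data": {
  "rows": [
    [[0,0,-0.03,0,0,0],[0,0,0,0,0,0],[0,0,0,0,0,0]]
  ],
  "squeeze": 20
}}

```text
clock: 11.32
position: [0.5044, 0.2027, 0.1656]
tool_rot: [-3.142, -0.0, 1.57]
force: [-0.3, 0.0, 0.0]
grip_width: 0.0514
```

{"op": "servo_tool", "data": {
  "rows": [
    [[0,0,0,0,0,0],[0,0,0,0,0,0]]
  ],
  "grip": 0.2
}}

```text
clock: 11.58
position: [0.5043, 0.2027, 0.1655]
tool_rot: [-3.141, 0.0, 1.57]
force: [-0.2, -0.2, -0.7]
grip_width: 0.0515
```

{"op": "servo_tool", "data": {
  "rows": [
    [[0,0,0,0,0,0],[0,0,0,0,0,0]]
  ],
  "grip": 0.23
}}

```text
clock: 11.82
position: [0.5044, 0.2028, 0.1656]
tool_rot: [3.142, -0.0, 1.57]
force: [-0.7, 0.4, -0.0]
grip_width: 0.0526
```

{"op": "servo_tool", "data": {
  "rows": [
    [[0,0,0,0,0,0],[0,0,0,0,0,0]]
  ],
  "grip": 0.27
}}

```text
clock: 12.08
position: [0.5044, 0.2027, 0.1656]
tool_rot: [3.142, -0.0, 1.57]
force: [-0.3, -0.2, 0.0]
grip_width: 0.0543
```

```bash
python3 ov.py g2
```

```text
{'clock': 12.075, 'position': [0.5044, 0.2027, 0.1656], 'force': [-0.3003, -0.1574, 0.0469], 'moment': [0.0408, 0.0393, 0.004], 'grip_width': 0.0543}
```

View pics/g2.png

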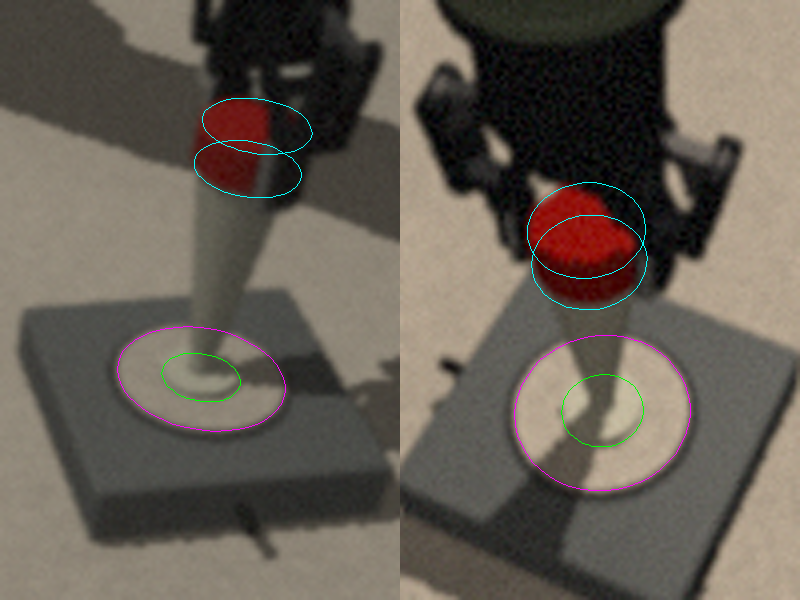

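{"op": "servo_tool", "data": {
  "rows": [
    [[0,0,0,0,0,0],[0,0,0,0,0,0]]
  ],
  "grip": 0.45
}}

```text
clock: 12.42
position: [0.5044, 0.2027, 0.1656]
tool_rot: [-3.142, -0.0, 1.57]
force: [-0.2, -0.0, 0.3]
grip_width: 0.062
```

{"op": "servo_tool", "data": {
  "rows": [
    [[0,0,0,0,0,0],[0,0,0,0,0,0],[0,0,0,0,0,0],[0,0,0,0,0,0]]
  ],
  "grip": 1
}}

```text
clock: 12.92
position: [0.5044, 0.2027, 0.1656]
tool_rot: [-3.142, -0.0, 1.57]
force: [0.2, -0.4, -0.6]
grip_width: 0.0852
```

Run:
```python
from workcell import bot
import cv2
cv2.imwrite("pics/w5.png",bot.grab_frame("wrist")["image"][:,:,::-1])
```

```text
(no output)
```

View pics/w5.png

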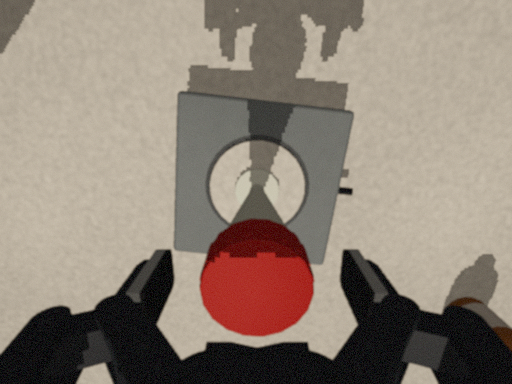

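The cone stands between the open pads (lid at (257,280), foot at (258,182) inside the window ring centred at about (258,184)). I back straight up.

{"op": "servo_tool", "data": {
  "rows": [
    [[0,0,-0.5,0,0,0],[0,0,-1.5,0,0,0],[0,0,-3,0,0,0],[0,0,-3,0,0,0],[0,0,-2.5,0,0,0]]
  ]
}}

```text
clock: 13.6
position: [0.5045, 0.2029, 0.2729]
tool_rot: [3.14, -0.001, 1.57]
force: [0.1, 0.1, 0.9]
grip_width: 0.0855
```

{"op": "servo_tool", "data": {
  "rows": [
    [[-3,0,-1,0,0,0],[-4,0,0,0,0,0],[-4,0,0,0,0,0],[-3,0,0,0,0,0],[0,0,0,0,0,0]]
  ]
}}

```text
clock: 14.22
position: [0.5045, 0.0606, 0.2816]
tool_rot: [3.141, 0.001, 1.567]
force: [-0.7, 0.3, 0.2]
grip_width: 0.0855
```

```bash
python3 ov.py k1
```

```text
{'clock': 14.225, 'position': [0.5045, 0.0606, 0.2816], 'force': [-0.6823, 0.3094, 0.1672], 'moment': [0.038, -0.0193, -0.0598], 'grip_width': 0.0855}
```

{"op": "servo_tool", "data": {
  "rows": [
    [[0,0,0,0,0,0],[0,0,0,0,0,0],[0,0,0,0,0,0],[0,0,0,0,0,0],[0,0,0,0,0,0]]
  ]
}}

```text
clock: 14.95
position: [0.5043, 0.0628, 0.2806]
tool_rot: [-3.142, -0.0, 1.57]
force: [-0.4, -0.3, 0.5]
grip_width: 0.0856
```

{"op": "servo_tool", "data": {
  "rows": [
    [[0,0,0,0,0,0],[0,0,0,0,0,0],[0,0,0,0,0,0],[0,0,0,0,0,0],[0,0,0,0,0,0]]
  ]
}}

```text
clock: 15.58
position: [0.5043, 0.0627, 0.2806]
tool_rot: [-3.142, -0.0, 1.57]
force: [0.3, 0.1, -0.6]
grip_width: 0.0856
```

{"op": "servo_tool", "data": {
  "rows": [
    [[0,0,0,0,0,0],[0,0,0,0,0,0],[0,0,0,0,0,0],[0,0,0,0,0,0],[0,0,0,0,0,0]]
  ]
}}

```text
clock: 16.2
position: [0.5043, 0.0627, 0.2806]
tool_rot: [-3.142, -0.0, 1.57]
force: [0.6, -0.1, -0.1]
grip_width: 0.0853
```

{"op": "servo_tool", "data": {
  "rows": [
    [[0,0,0,0,0,0],[0,0,0,0,0,0],[0,0,0,0,0,0]]
  ]
}}

```text
clock: 16.58
position: [0.5043, 0.0627, 0.2806]
tool_rot: [-3.142, -0.0, 1.57]
force: [-0.6, 0.2, 0.6]
grip_width: 0.0854
```

```bash
python3 ov.py k2
python3 - <<'E'
from h import *
a=[dict(np.load(f"pics/{n}_k1.npz")) for n in("scene","side")];b=[dict(np.load(f"pics/{n}_k2.npz")) for n in("scene","side")]
def lids(fs):
  out={}
  M=[(lambda i:(i[...,0]>35)&(i[...,0]>1.8*i[...,1]))(cv2.GaussianBlur(f["image"],(3,3),.6).astype(int)) for f in fs]
  for name,X,g in (("tall",cyl(.026,.175,.199),(.5044,.2017)),("short",cyl(.026,.076,.100),(.495,-.2765)),("cup",cyl(.029,.05,.066),(.6377,-.1774))):
    cs=[comps(m,hullc(f,X+[*g,0])[0].astype(int)+[0,2]) for m,f in zip(M,fs)]
    ok=[(f,c[0]) for f,c in zip(fs,cs) if c]
    if ok: p,e=fit(*zip(*ok),X,g); print(name,p.round(4),e.round(2),[c and (c[0].round(2).tolist(),int(c[1])) for c in cs])
    else: print(name,"hidden")
lids(a);lids(b)
E
```

```text
{'clock': 16.575, 'position': [0.5043, 0.0627, 0.2806], 'force': [-0.566, 0.2281, 0.5797], 'moment': [0.0498, 0.0299, 0.0204], 'grip_width': 0.0854}
tall [0.504  0.2015] [0.08 0.32 0.19 0.06] [([368.25, 95.9], 506), ([240.42, 230.82], 659)]
short [ 0.4911 -0.2766] [ 0.06 -0.98 -1.4  -0.07] [([125.41, 169.78], 543), ([311.78, 119.23], 151)]
cup [ 0.6378 -0.1775] [-0.11  0.53  0.48  0.66] [([190.73, 225.42], 694), ([247.6, 138.25], 266)]
tall [0.5039 0.2013] [ 0.01  0.31  0.29 -0.05] [([368.21, 95.9], 502), ([240.41, 230.85], 661)]
short [ 0.4904 -0.2771] [-0.31 -1.2  -1.15 -0.15] [([125.49, 169.8], 547), ([311.85, 119.26], 149)]
cup [ 0.6377 -0.1774] [-0.11  0.42  0.46  0.63] [([190.77, 225.49], 694), ([247.64, 138.31], 264)]
```

View pics/k2.png

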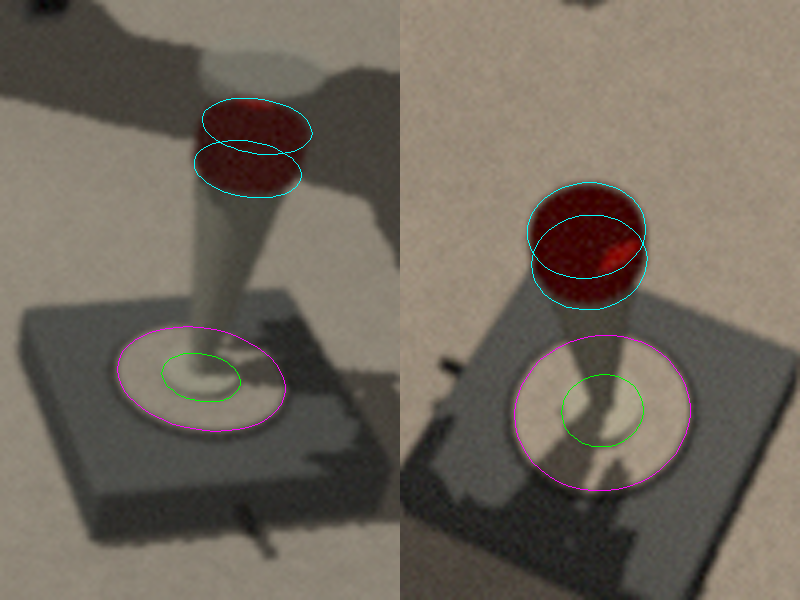

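```bash
python3 -c "
from workcell import bot
print(bot.job_done())"
```

```text
the job is handed in; nothing more can be done
None
```

The tall cone stands upright in the middle of the light box's window, released, and I have handed the job in. I gripped it by its lid and lowered it until the force showed its foot on the window. Contact briefly reached 13.6 N, so I eased off to about 0 N before opening the fingers slowly and backing away.

- **Position:** the last pictures put the lid centre at (0.504, 0.2015). I measured the window centre at (0.5044, 0.2017), so it is within about 1 mm. The foot and lid outlines matched an upright cone there.
- **Standing still:** the lid's place in the pictures changed by less than 0.1 px over 2.3 s with the arm well clear.
- **Cup:** it measured the same position as at the start.
- **Short cone:** its view in the side camera was partly hidden by the arm at the end. The combined two-camera fit therefore disagreed with the first one by about 4 mm. In the scene camera its lid covered almost the same area as before. The arm came near it only when passing well above it on the way in, and I saw no sign that it moved.
- **Time:** the clock read about 16.6 s at the end, against the 45 s limit.

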